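Weigh a tube from the bench cooler

ROBOT

A 6-joint arm with a two-finger parallel gripper is mounted at the origin on the work surface; the furniture and walls round the work are solid. World frame = base frame: x ahead of the robot, y to its left, z up, the work surface at z = 0. Lengths are in m, angles in rad, forces in N, time in s.
With the tool pointing down it reaches from about 0.325 to 0.925 m from the base axis. Payload 3.1 kg.
Tool frame: the origin (TCP) lies on the centre line of the jaws, within the pads' length; the fingertips stand 11 mm ahead of it and the grasp point (between the pads) lies 8 mm behind it; z points along the fingers, y is the line along which they close (so a half turn about z gives the same grasp; the last joint's range is limited). The gripper opens to 85 mm and grips with 20 to 120 N. Pads are 22 mm wide; open, the fingers measure 114 mm over their backs; the gripper's body (76 mm by 85 mm) begins 54 mm behind the grasp point. The pads swing forward as they close: fully open they stand 13 mm farther back than shut.
Start: joints at [1.058, 0.217, 1.613, -0, 1.311, -0.112], TCP at [0.244, 0.575, 0.242] pointing down, gripper open.
Joint ranges: [-2.75, 2.75], [-0.78, 2.1], [0.31, 2.55], [-1.13, 4.27], [0.13, 2.63], [-2.58, 2.58]. Speed limits (rad/s): [2.79, 2.79, 3.14, 3.14, 3.14, 3.14].

INTERFACE

Orientations are given as a rotation vector (axis times angle).
In Python, from bench import robot gives the robot as it stands.
- The arm moves only by the tool servo_tool, never from a script. Its argument "targets" is a list of rows, each an object of numbers: "tx", "ty", "tz": the shift along the tool's x, y, z in cm; "twist": the turn about the tool's z in rad; "claw": the opening, from 0 (shut) to 1 (fully open). A call has 1 to 12 rows; each row shifts and turns the commanded pose from where the row before left it, along the tool's axes as they then stand; what a row does not reach is not made up. A row lasts 1/8 s, in which the tool goes at most 62.5 mm and 10.7 degrees, less where a joint would pass 70% of its speed; a pose out of reach is approached as far as the arm can. A call is refused whole if a number of a shift passes 6.25 or a number of a turn 0.188, either way. A call with a gripper value outside its range is refused whole. The fingers move at their own pace and stop on an object; "squeeze" is the grip in N (left out, the last holds). Time passes only in rows, so rows that do not move let the fingers close. It gives the time, the measured TCP pose, the force, the opening and the grip force at its end, in the units of the state.
- robot.state(): the state, without advancing time (a new reading comes with each control period).
- robot.capture(name): name is "scene" or "top" or "wrist"; returns the picture (384x512x3 uint8, blue, green, red); there is no depth.
- robot.calibration(name): a dict with "fx", "fy", "cx", "cy" (pixels), "cam_to_world" (4x4, takes a point from camera to world coordinates). Camera axes: x right, y up, looking along -z (the intrinsics and any distortion apply to the point x, -y, -z); pixel columns grow to the right and rows downward; lengths in m; the calibration is good to about 2 mm. A picture is of the moment at which its call begins: read the wrist's pose just before it. calibration takes no time and is no camera call; for the wrist camera it gives the pose at the moment of the call.
- robot.close_job(): hands the job in; it is judged then, once.
The state is a dict: "time": time; "joints": joint angles; "qd": joint speeds; "joint_efforts": joint torques, N m; "eef_pos": TCP position; "eef_rot": TCP orientation; "ft_force": force on the tool from outside, world axes, zero at the start; "moment": the same for the moment, N m; "opening": finger opening in m; "finger_force": force on a finger pad.
Only numpy, scipy, OpenCV 4.12 (cv2) and the standard library are available. Lean on these libraries where they do the work, as an engineer would, in place of code of your own. Each camera call takes 0.05 s, during which the arm holds its last target. There are 200 camera calls.

TASK

Turn the cover of the round bench cooler until its opening stands squarely over the purple-capped tube, take that tube out and stand it gently upright in the middle of the balance pan, then turn the cover back to closed, its opening centred over the foam pad. Leave the other two tubes in the cooler and do not knock anything else about.

Things in the scene. Friction and masses are not known exactly. Their poses are not given: they have to be found in the camera images.
- cooler: Blue insulated drum 220 mm across, fixed; origin at the centre of its underside. Rim 120 mm high, inner floor 6 mm. Inside, 66 mm from its axis: a grey foam pad (top 116 mm high, 82 degrees wide) at its own -x side, with a red mark outside, and upright aluminium sleeves (inside 39 mm, top 56 mm high) at its -y, +x and +y sides, each with a tube. Yaw within 0.35; at yaw 0 the pad faces the robot.
- cover (a joint): Angle of the cooler's turning cover, rad: 0 = opening over the foam pad (closed), growing counterclockwise seen from above; +1.571 = opening over the cooler's -y sleeve, -1.571 = over its +y sleeve. Stiff hinge (rubs with about 0.1 N m) that stays where it is left; stops at -3.1 and 3.1. Starts within 0.45 of closed.
- cover_grip (a point): Middle of the white grip bar on the cover, on the cover's axis, 154 mm above the bench; its axes turn with the cover. The bar is 76 mm long along this point's y and 18 mm thick along its x (pinch it so), from 128 to 162 mm above the bench, on a flat hub of 38 mm radius with its top 128 mm high. The opening lies toward this point's -x.
- cover_opening (a point): Centre of the cover's opening, 66 mm from the cover's axis, 126 mm high; axes as cover_grip (outward = -x). Cover: smoke-clear pane in a white frame 226 mm across, rim top 129 mm high, red arrow at the opening. The opening is a sector, 38 to 95 mm radius, 38 degrees either way: 90 mm wide or more along this y, 57 mm along x. Take a tube with fingers closing along this y, opened to about 50 mm.
- closed_pad (a point): Fixed point of the cooler over the middle of the foam pad, 126 mm above the bench: where cover_opening must be when the cover is closed.
- purple_tube: Self-standing plastic tube with purple screw cap, about 60 g, 108 mm tall; origin at the centre of its underside, z up. Body 29 mm in diameter; cap 34 mm in diameter over the top 12 mm. It starts in the cooler's +y or -y sleeve (the orange one is in the other), underside 6 mm and cap top 114 mm above the bench, under the cover.
- orange_tube: The same kind of tube with an orange cap and red contents; to be left in its sleeve.
- blue_tube: The same kind of tube with a blue cap and red contents, always in the sleeve at the cooler's +x side; to be left in its sleeve.
- pan (a point): Centre of the top of the balance's round steel pan, 110 mm in diameter, 50 mm above the bench. The balance is a grey wedge-fronted box 180 x 148 x 50 mm with a display toward the robot, fixed to the bench; nothing on it stands higher than the pan.
- balance: The balance's housing; origin at the centre of its underside, x to its back; the pan's centre lies 22 mm toward its +x.
- bench_timer: Bystander: small white bench timer, 58 x 64 x 18 mm, lying on the bench in front of the cooler, to its right; origin at the centre of its underside.
- media_bottle_0: Bystander: bottle with red contents and a blue screw cap, 56 mm across, 108 mm tall, to the right of the cooler; origin at the centre of its underside.
- media_bottle_1: Bystander: bottle with red contents and an orange screw cap, 56 mm across, 108 mm tall, behind the other bottle; origin at the centre of its underside.

How it is judged:
By the outcome, as a careful person would: the job done as asked, in the order asked, and still so for the second after the job is handed in, with the robot touching nothing.
It also fails if it takes over 66 s, if anything falls off the work surface, if the arm or the gripper's body presses on something with over 40 N, if the wrist force passes 120 N, or if a joint passes its speed limit or range.

## Working session

There is one attempt and no reset: what is moved stays moved. The work goes in short steps, Python scripts to look and compute and a tool call to move; the robot and the scene stay as the last step left them, time stands still between calls to the robot, and variables do not carry over. Pictures are saved under pics/ and viewed, at most 10 in all, crops included, and the job is handed in when it is done.

Besides the shell and the picture viewer there is one more tool, called after "Call:" as name(argument=value, ...), one argument or row to a line, values as JSON. servo_tool: Moves the arm, as the interface text tells. Its arguments: {"type":"object","properties":{"targets":{"type":"array"},"squeeze":{"type":"number"}},"required":["targets"]}

```bash
mkdir -p pics; cat > h.py <<'E'
import numpy as np,cv2
from scipy.spatial.transform import Rotation as R
from bench import robot
def ray(c,u,v,z):
    T=np.array(c["cam_to_world"]);d=T[:3,:3]@np.array([(u-c["cx"])/c["fx"],-(v-c["cy"])/c["fy"],-1.])
    return T[:3,3]+d*(z-T[2,3])/d[2]
def proj(c,p):
    T=np.array(c["cam_to_world"]);q=T[:3,:3].T@(np.array(p)-T[:3,3])
    return c["cx"]+c["fx"]*q[0]/-q[2],c["cy"]-c["fy"]*q[1]/-q[2]
E
python3 - <<'E'
from h import *
for n in("top","scene"):
    c=robot.calibration(n);print(n,c)
    cv2.imwrite(f"pics/{n}0.png",robot.capture(n))
s=robot.state();print(s["eef_pos"],s["eef_rot"],s["opening"]);print(R.from_rotvec(s["eef_rot"]).as_matrix())
E
```

```text
top {'fx': 375.74465248686516, 'fy': 375.74465248686516, 'cx': 253.64946425676612, 'cy': 193.16504905117725, 'cam_to_world': array([[ 0.02282694,  0.99347208, -0.11176834,  0.34525265],
       [-0.99906038,  0.01854858, -0.03917024, -0.17542385],
       [-0.03684139,  0.11255746,  0.992962  ,  1.09644368],
       [ 0.        ,  0.        ,  0.        ,  1.        ]])}
scene {'fx': 390.3580105419602, 'fy': 390.3580105419602, 'cx': 262.8226597298522, 'cy': 187.65578557949226, 'cam_to_world': array([[ 0.34094207,  0.77719285, -0.52889486, -0.07345089],
       [-0.94003549,  0.27611803, -0.20023012, -0.32965657],
       [-0.00958001,  0.56544682,  0.82472912,  0.95931588],
       [ 0.        ,  0.        ,  0.        ,  1.        ]])}
[0.24346027 0.57484645 0.24106689] [-0.62512142 -3.07807589  0.00334087] 0.08553221441901575
[[-9.20777607e-01  3.90086417e-01 -1.08871971e-03]
 [ 3.90087861e-01  9.20775575e-01 -1.94964505e-03]
 [ 2.41936469e-04 -2.21988585e-03 -9.99997507e-01]]
```

View pics/top0.png

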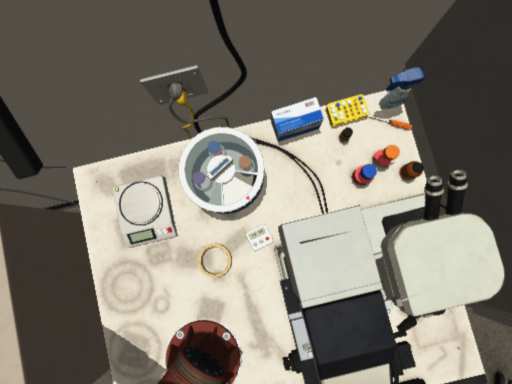

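View pics/scene0.png

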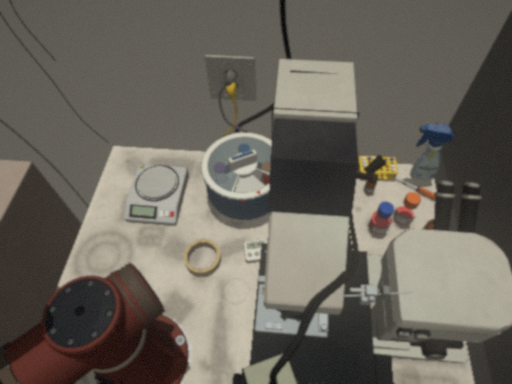

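The top view shows the cooler at about (222,170). Purple is on the left at (198,179), orange at (245,162), blue at (214,147), the pan at (142,203) and the timer at (260,237). The scene view shows the same layout, partly hidden by a microscope. Next I measure with masks and rays.

```bash
python3 - <<'E'
from h import *
im=cv2.imread("pics/top0.png");c=robot.calibration("top")
print("base px",proj(c,[0,0,0]))
cv2.imwrite("pics/crop.png",cv2.resize(im[120:255,105:285],None,fx=4.2,fy=4.2,interpolation=cv2.INTER_CUBIC))
hsv=cv2.cvtColor(im,cv2.COLOR_BGR2HSV)
def blobs(name,lo,hi,z,box,m=6):
    u0,v0,u1,v1=box;k=cv2.inRange(hsv,lo,hi);q=np.zeros_like(k);q[v0:v1,u0:u1]=k[v0:v1,u0:u1]
    n,_,st,ce=cv2.connectedComponentsWithStats(q)
    for i in range(1,n):
        if st[i,4]>=m: print(name,ce[i].round(1),st[i,4],ray(c,*ce[i],z).round(4))
b=(175,122,272,218)
blobs("purple",(120,40,40),(160,255,255),.114,b)
blobs("orange",(3,60,60),(20,255,255),.114,b)
blobs("blue",(105,90,60),(119,255,255),.114,b)
blobs("red",(0,120,80),(3,255,255),.129,b,3);blobs("red2",(172,110,80),(180,255,255),.129,b,3)
# white ring outer ellipse
k=cv2.inRange(hsv,(0,0,190),(180,45,255));k[:, :175]=0;k[:,270:]=0;k[:122]=0;k[216:]=0
cs,_=cv2.findContours(cv2.morphologyEx(k,cv2.MORPH_CLOSE,np.ones((3,3))),cv2.RETR_EXTERNAL,cv2.CHAIN_APPROX_NONE)
for q in sorted(cs,key=len)[-3:]:
    if len(q)>20:
        e=cv2.fitEllipse(cv2.convexHull(q));print("ring",e,ray(c,*e[0],.129))
E
```

```text
base px (np.float64(202.90643840493388), np.float64(357.8078751638474))
purple [198.  177.5] 103 [0.4951 0.0123 0.114 ]
orange [244.6 161.6] 117 [ 0.5399 -0.1107  0.114 ]
blue [213.5 146.2] 101 [ 0.5805 -0.0261  0.114 ]
red [247.6 197.2] 5 [ 0.4433 -0.1218  0.129 ]
ring ((239.9439697265625, 171.78164672851562), (96.63692474365234, 194.36656188964844), 81.56243896484375) [ 0.50970577 -0.10013949  0.129     ]
```

View pics/crop.png

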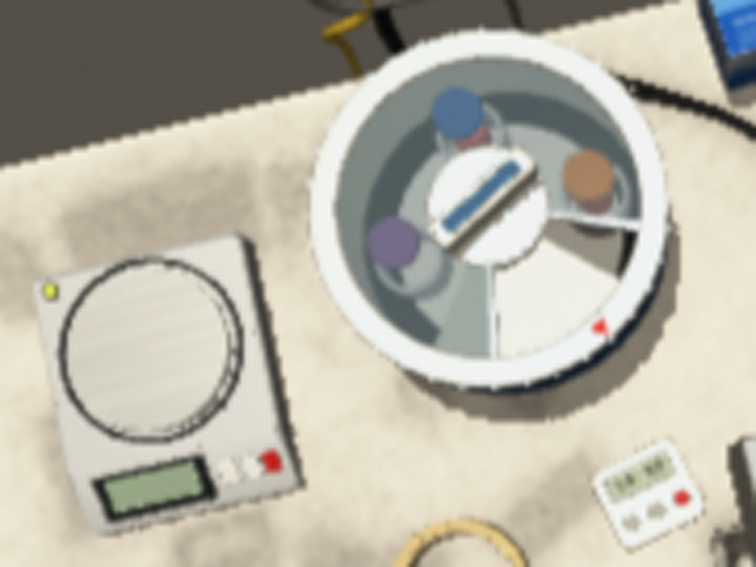

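The 4.2× crop shows the cover arrow at crop (600,327), the grip bar running from (440,240) to (530,165), and the pan ring centred at (150,348). The purple tube is in the +y sleeve, with its cap at (392,240).

Estimates so far:

| Quantity | Value | Check |
|---|---|---|
| Cooler axis | (0.5175, -0.049) | Caps lie 66 mm from it |
| Cooler yaw | about 0.35 | Within the limit given |
| Cover angle | about +0.42 | Within the limit given |

I'll move over the cooler and refine with the wrist camera.

Call:
servo_tool(
  targets=[
    {"tx": -2, "ty": -1.9},
    {"tx": -4.3, "ty": -4.0},
    {"tx": -4.3, "ty": -4.0},
    {"tx": -4.3, "ty": -4.1},
    {"tx": -4.3, "ty": -4.1},
    {"tx": -4.3, "ty": -4.1},
    {"tx": -4.3, "ty": -4.1},
    {"tx": -4.3, "ty": -4.1},
    {"tx": -4.3, "ty": -4.1},
    {"tx": -4.3, "ty": -4.1},
    {"tx": -4.3, "ty": -4.1},
    {"tx": -4.3, "ty": -4.1},
  ],
)

```text
validation failed for argument at $.ta...
```

Call:
servo_tool(
  targets=[
    {"tz": -4},
    {"tz": -4},
    {},
  ],
)

```text
validation failed for argument at $.ta...
```

```bash
python3 - <<'E'
from h import *
s=robot.state();print(s["time"],s["eef_pos"],s["joints"]);print(R.from_rotvec(s["eef_rot"]).as_matrix()[:,1])
c=robot.calibration("wrist");print(c)
cv2.imwrite("pics/w1.png",robot.capture("wrist"))
c=robot.calibration("top");im=robot.capture("top");cv2.imwrite("pics/top1.png",im)
im=cv2.imread("pics/top0.png")
print("pan eye",ray(c,140.7,202.9,.05))
g=cv2.cvtColor(im,cv2.COLOR_BGR2GRAY)[175:230,115:170]
k=(g<90).astype(np.uint8)*255
cs,_=cv2.findContours(k,cv2.RETR_EXTERNAL,cv2.CHAIN_APPROX_NONE)
for q in cs:
    if len(q)>40:
        e=cv2.fitEllipse(q);p=ray(c,e[0][0]+115,e[0][1]+175,.05);print(e,p)
E
```

```text
0.1 [0.24346027 0.57484645 0.24106689] [ 1.05781582e+00  2.17715611e-01  1.61479102e+00 -8.53960957e-06
  1.31131904e+00 -1.12251548e-01]
[ 0.39008642  0.92077557 -0.00221989]
{'fx': 282.1891088800194, 'fy': 282.1891088800194, 'cx': 258.6885284590091, 'cy': 189.52683903168855, 'cam_to_world': array([[ 0.38955595, -0.87739136, -0.28005457,  0.17102236],
       [ 0.92099884,  0.37021601,  0.12124869,  0.60473624],
       [-0.00270187, -0.30516308,  0.95229627,  0.37370946],
       [ 0.        ,  0.        ,  0.        ,  1.        ]])}
pan eye [0.42937506 0.18480401 0.05      ]
((51.48822784423828, 16.67331886291504), (1.7213726043701172, 27.2370662689209), 168.72943115234375) [0.46268066 0.11277755 0.05      ]
```

View pics/w1.png

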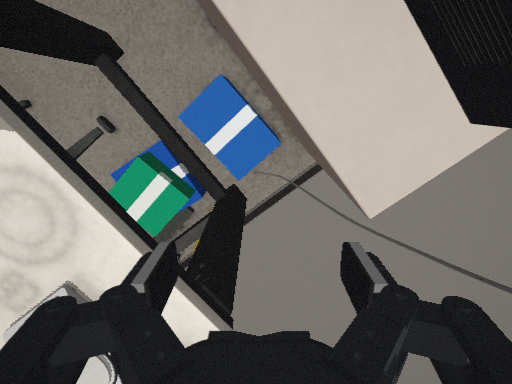

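The move was refused, so the arm is still at its start pose and this picture shows only the bench edge beside the gripper. The rows probably need every key.

Call:
servo_tool(
  targets=[
    {"tx": -2, "ty": -1.9, "tz": 0, "twist": 0, "claw": 1},
    {"tx": -4.3, "ty": -4.0, "tz": 0, "twist": 0, "claw": 1},
    {"tx": -4.3, "ty": -4.0, "tz": 0, "twist": 0, "claw": 1},
    {"tx": -4.3, "ty": -4.1, "tz": 0, "twist": 0, "claw": 1},
    {"tx": -4.3, "ty": -4.1, "tz": 0, "twist": 0, "claw": 1},
    {"tx": -4.3, "ty": -4.1, "tz": 0, "twist": 0, "claw": 1},
    {"tx": -4.3, "ty": -4.1, "tz": 0, "twist": 0, "claw": 1},
    {"tx": -4.3, "ty": -4.1, "tz": 0, "twist": 0, "claw": 1},
    {"tx": -4.3, "ty": -4.1, "tz": 0, "twist": 0, "claw": 1},
    {"tx": -4.3, "ty": -4.1, "tz": 0, "twist": 0, "claw": 1},
    {"tx": -4.3, "ty": -4.1, "tz": 0, "twist": 0, "claw": 1},
    {"tx": -4.3, "ty": -4.1, "tz": 0, "twist": 0, "claw": 1},
  ],
)

```text
time: 1.7
eef_pos: [0.5156, -0.0497, 0.2423]
eef_rot: [0.626, 3.078, 0.001]
ft_force: [1.0, -0.2, 1.0]
opening: 0.0855
finger_force: 0.0
```

Call:
servo_tool(
  targets=[
    {"tx": 0, "ty": 0, "tz": -4, "twist": 0.1, "claw": 1},
    {"tx": 0, "ty": 0, "tz": -3, "twist": 0.15, "claw": 1},
    {"tx": 0, "ty": 0, "tz": 0, "twist": 0.144, "claw": 1},
    {"tx": 0, "ty": 0, "tz": 0, "twist": 0, "claw": 1},
  ],
)

```text
time: 2.2
eef_pos: [0.5151, -0.0478, 0.3125]
eef_rot: [1.214, 2.897, 0.0]
ft_force: [1.1, 0.2, -1.0]
opening: 0.0854
finger_force: 0.0
```

```bash
python3 - <<'E'
from h import *
s=robot.state();print(s["time"],s["eef_pos"],s["joints"]);print(R.from_rotvec(s["eef_rot"]).as_matrix()[:,1])
c=robot.calibration("wrist");print(c)
cv2.imwrite("pics/w2.png",robot.capture("wrist"))
print([np.round(proj(c,p)) for p in ([.5175,-.049,.162],[.4951,.0123,.114],[.4433,-.1218,.129])])
E
```

```text
2.2 [ 0.5151476  -0.04784275  0.31248313] [-2.28349757e-01 -6.67383462e-02  1.78357721e+00  4.60302011e-05
  1.42445629e+00 -1.00586989e+00]
[7.12660062e-01 7.01509513e-01 1.97732948e-04]
{'fx': 282.1891088800194, 'fy': 282.1891088800194, 'cx': 258.6885284590091, 'cy': 189.52683903168855, 'cam_to_world': array([[ 7.12224016e-01, -6.68417737e-01, -2.14370428e-01,
         4.59705261e-01],
       [ 7.01952049e-01,  6.77971472e-01,  2.18215499e-01,
         7.07195156e-03],
       [-5.22075152e-04, -3.05896080e-01,  9.52064764e-01,
         4.45085247e-01],
       [ 0.00000000e+00,  0.00000000e+00,  0.00000000e+00,
         1.00000000e+00]])}
[array([261., 180.]), array([284., 118.]), array([170., 172.])]
```

View pics/w2.png

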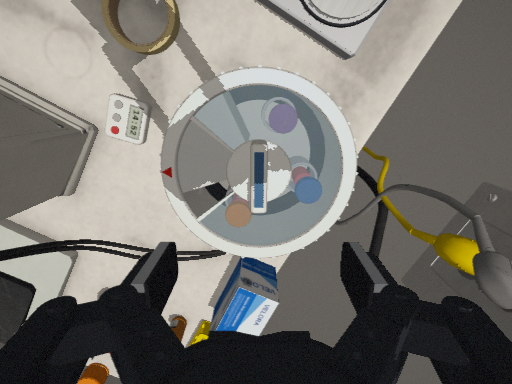

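The wrist view agrees with the estimates: purple cap at (283,118), orange (238,213), blue (307,190), arrow (167,172), bar around (259,178). I'll refine from this view, and also get the pan.

```bash
cat > meas.py <<'E'
from h import *
def blob(hsv,lo,hi,box):
    u0,v0,u1,v1=box;q=np.zeros(hsv.shape[:2],np.uint8);q[v0:v1,u0:u1]=cv2.inRange(hsv,lo,hi)[v0:v1,u0:u1]
    n,_,st,ce=cv2.connectedComponentsWithStats(q)
    if n<2:return None
    i=1+st[1:,4].argmax();return ce[i],st[i,4],q
E
python3 - <<'E'
from meas import *
im=cv2.imread("pics/w2.png");c=robot.calibration("wrist");hsv=cv2.cvtColor(im,cv2.COLOR_BGR2HSV)
P={}
for n,lo,hi,z,b in [("purple",(120,30,60),(165,255,255),.114,(262,95,305,138)),("orange",(3,60,60),(20,255,255),.114,(215,193,258,235)),
  ("blue",(100,80,60),(119,255,255),.114,(288,172,330,210)),("arrow",(0,110,110),(4,255,255),.129,(158,160,178,185)),("slot",(95,60,30),(125,255,200),.162,(245,135,275,218))]:
    r=blob(hsv,lo,hi,b);P[n]=ray(c,*r[0],z);print(n,r[0].round(1),r[1],P[n].round(4))
    if n=="slot":
        (a,b2),(w,h),ang=cv2.minAreaRect(cv2.findNonZero(r[2]));print(a,b2,w,h,ang)
        pts=cv2.boxPoints(((a,b2),(w,h),ang));print([ray(c,*p,.162)[:2].round(4) for p in pts])
k=cv2.inRange(hsv,(0,0,200),(180,40,255));k[:,:155]=0;k[:,362:]=0;k[:62]=0;k[262:]=0
ctr=(P["purple"]+P["orange"])/2
print("mid",ctr,np.linalg.norm(P["purple"]-P["orange"]),np.linalg.norm(P["blue"]-ctr))
for n in P: d=P[n]-ctr;print(n,np.degrees(np.arctan2(d[1],d[0])),np.hypot(*d[:2]))
# pan from top picture: dark ring pixels
t=cv2.imread("pics/top0.png");ct=robot.calibration("top")
g=cv2.cvtColor(t,cv2.COLOR_BGR2GRAY)
pts=[]
for a in np.arange(0,360,3):
    r=np.arange(15,27,.25);u=140.7+r*np.cos(np.radians(a));v=202.9+r*np.sin(np.radians(a))
    l=cv2.remap(g,u.astype(np.float32)[None],v.astype(np.float32)[None],cv2.INTER_LINEAR)[0]
    i=l.argmin()
    if l[i]<110: pts.append((u[i],v[i]))
e=cv2.fitEllipse(np.float32(pts));print(len(pts),e,ray(ct,*e[0],.05))
E
```

```text
purple [282.8 118. ] 648 [0.4931 0.0116 0.114 ]
orange [237.9 213.8] 510 [ 0.5375 -0.1099  0.114 ]
blue [307.9 189.7] 561 [ 0.5768 -0.0261  0.114 ]
arrow [167.6 171.8] 48 [ 0.4406 -0.1235  0.129 ]
slot [258.6 178.9] 494 [ 0.5146 -0.0493  0.162 ]
258.5 179.5 55.0 9.0 90.0
[array([ 0.4916, -0.0325]), array([ 0.498 , -0.0261]), array([ 0.54  , -0.0682]), array([ 0.5331, -0.075 ])]
mid [ 0.51532858 -0.04914655  0.114     ] 0.12940077245991835 0.06569523682472272
purple 110.08224850752987 0.06470038622995916
orange -69.91775149247013 0.06470038622995918
blue 20.54020952338193 0.06569523682472272
arrow -135.14905501808641 0.10540111380374105
slot -166.79836721195397 0.0007158708246761262
85 ((140.7873992919922, 202.8753662109375), (41.78461456298828, 43.9658317565918), 47.8929328918457) [0.42944981 0.18455793 0.05      ]
```

Top and wrist agree within about 2 mm. I'm using axis (0.516, -0.049), cooler yaw 20.2° and cover opening at 224.7° (angle +0.43). The tool's y is already aligned with the grip's x, so I'll descend and pinch.

Call:
servo_tool(
  targets=[
    {"tx": -0.16, "ty": -0.03, "tz": 3, "twist": 0, "claw": 1},
    {"tx": 0, "ty": 0, "tz": 4.6, "twist": 0, "claw": 1},
    {"tx": 0, "ty": 0, "tz": 4.6, "twist": 0, "claw": 1},
    {"tx": 0, "ty": 0, "tz": 3, "twist": 0, "claw": 1},
    {"tx": 0, "ty": 0, "tz": 1.4, "twist": 0, "claw": 1},
    {"tx": 0, "ty": 0, "tz": 0, "twist": 0, "claw": 1},
  ],
)

```text
time: 3.0
eef_pos: [0.5152, -0.0489, 0.1452]
eef_rot: [-1.213, -2.895, 0.001]
ft_force: [-0.2, 0.2, 0.2]
opening: 0.0856
finger_force: 0.0
```

Call:
servo_tool(
  squeeze=50,
  targets=[
    {"tx": 0, "ty": 0, "tz": 0, "twist": 0, "claw": 0.4},
    {"tx": 0, "ty": 0, "tz": 0, "twist": 0, "claw": 0.3},
    {"tx": 0, "ty": 0, "tz": 0, "twist": 0, "claw": 0},
    {"tx": 0, "ty": 0, "tz": 0, "twist": 0, "claw": 0},
    {"tx": 0, "ty": 0, "tz": 0, "twist": 0, "claw": 0},
    {"tx": 0, "ty": 0, "tz": 0, "twist": 0, "claw": 0},
  ],
)

```text
time: 3.75
eef_pos: [0.5164, -0.0493, 0.1472]
eef_rot: [1.215, 2.896, -0.0]
ft_force: [-1.7, -0.4, 5.4]
opening: 0.0171
finger_force: 50.6
```

Pinched: opening 17 mm, 50 N. Now I turn the cover clockwise 2.0 rad.

Call:
servo_tool(
  targets=[
    {"tx": 0, "ty": 0, "tz": 0, "twist": 0.1, "claw": 0},
    {"tx": 0, "ty": 0, "tz": 0, "twist": 0.18, "claw": 0},
    {"tx": 0, "ty": 0, "tz": 0, "twist": 0.18, "claw": 0},
    {"tx": 0, "ty": 0, "tz": 0, "twist": 0.18, "claw": 0},
    {"tx": 0, "ty": 0, "tz": 0, "twist": 0.18, "claw": 0},
    {"tx": 0, "ty": 0, "tz": 0, "twist": 0.18, "claw": 0},
    {"tx": 0, "ty": 0, "tz": 0, "twist": 0.18, "claw": 0},
    {"tx": 0, "ty": 0, "tz": 0, "twist": 0.18, "claw": 0},
    {"tx": 0, "ty": 0, "tz": 0, "twist": 0.18, "claw": 0},
    {"tx": 0, "ty": 0, "tz": 0, "twist": 0.18, "claw": 0},
    {"tx": 0, "ty": 0, "tz": 0, "twist": 0.18, "claw": 0},
    {"tx": 0, "ty": 0, "tz": 0, "twist": 0.1, "claw": 0},
  ],
)

```text
time: 5.25
eef_pos: [0.517, -0.0495, 0.1472]
eef_rot: [3.094, 0.537, 0.003]
ft_force: [0.9, 0.1, 3.8]
opening: 0.0168
finger_force: 50.4
```

Call:
servo_tool(
  targets=[
    {"tx": 0, "ty": 0, "tz": 0, "twist": 0, "claw": 0},
    {"tx": 0, "ty": 0, "tz": 0, "twist": 0, "claw": 0},
  ],
)

```text
time: 5.5
eef_pos: [0.517, -0.0495, 0.1472]
eef_rot: [3.093, 0.544, 0.003]
ft_force: [0.4, -1.3, 6.2]
opening: 0.017
finger_force: 50.7
```

```bash
python3 - <<'E'
from h import *
s=robot.state();y=R.from_rotvec(s["eef_rot"]).as_matrix()[:,1]
print(s["time"],s["eef_pos"],s["joints"],np.degrees(np.arctan2(y[1],y[0])),s["ft_force"],s["moment"])
E
```

```text
5.5 [ 0.51699249 -0.04946807  0.14718384] [-2.30523758e-01  9.64411542e-02  1.94177522e+00 -1.26793172e-04
  1.10118568e+00  9.92198793e-01] -70.05362683547953 [ 0.37280097 -1.34498458  6.20531473] [-0.14390212  0.10772872 -0.09195635]
```

Cover turned, with the opening at 110.0° as wanted. I'll release, rise, turn the tool by -90° and look.

Call:
servo_tool(
  targets=[
    {"tx": 0, "ty": 0, "tz": 0, "twist": 0, "claw": 1},
    {"tx": 0, "ty": 0, "tz": 0, "twist": 0, "claw": 1},
    {"tx": 0, "ty": 0, "tz": 0, "twist": 0, "claw": 1},
    {"tx": 0, "ty": 0, "tz": 0, "twist": 0, "claw": 1},
    {"tx": 0, "ty": 0, "tz": -3, "twist": 0, "claw": 1},
    {"tx": 0, "ty": 0, "tz": -6, "twist": 0, "claw": 1},
    {"tx": 0, "ty": 0, "tz": -6, "twist": -0.1, "claw": 1},
  ],
)

```text
time: 6.38
eef_pos: [0.5155, -0.049, 0.2972]
eef_rot: [-3.062, -0.7, 0.002]
ft_force: [0.6, 0.9, -0.1]
opening: 0.0852
finger_force: 0.0
```

Call:
servo_tool(
  targets=[
    {"tx": 0, "ty": 0, "tz": 0, "twist": -0.18, "claw": 1},
    {"tx": 0, "ty": 0, "tz": 0, "twist": -0.18, "claw": 1},
    {"tx": 0, "ty": 0, "tz": 0, "twist": -0.18, "claw": 1},
    {"tx": 0, "ty": 0, "tz": 0, "twist": -0.18, "claw": 1},
    {"tx": 0, "ty": 0, "tz": 0, "twist": -0.18, "claw": 1},
    {"tx": 0, "ty": 0, "tz": 0, "twist": -0.18, "claw": 1},
    {"tx": 0, "ty": 0, "tz": 0, "twist": -0.18, "claw": 1},
    {"tx": 0, "ty": 0, "tz": 0, "twist": -0.18, "claw": 1},
    {"tx": 0, "ty": 0, "tz": 0, "twist": -0.03, "claw": 0.59},
    {"tx": 0, "ty": 0, "tz": 0, "twist": 0, "claw": 0.59},
    {"tx": 0, "ty": 0, "tz": 0, "twist": 0, "claw": 0.59},
  ],
)

```text
time: 7.75
eef_pos: [0.5161, -0.0491, 0.2963]
eef_rot: [-1.808, -2.569, 0.0]
ft_force: [-0.9, -0.6, -0.2]
opening: 0.0509
finger_force: 0.0
```

```bash
python3 - <<'E'
from meas import *
s=robot.state();M=R.from_rotvec(s["eef_rot"]).as_matrix();y=M[:,1]
print(s["time"],s["eef_pos"],np.degrees(np.arctan2(y[1],y[0])),s["opening"])
c=robot.calibration("wrist");im=robot.capture("wrist");cv2.imwrite("pics/w3.png",im);hsv=cv2.cvtColor(im,cv2.COLOR_BGR2HSV)
q=proj(c,[.4942,.0123,.114]);print(q);u,v=map(int,q)
r=blob(hsv,(120,30,50),(165,255,255),(u-35,max(v-35,0),u+35,v+35));p=ray(c,*r[0],.114);print(r[0],r[1],p)
d=[.4942,.0123,.1]-np.array(s["eef_pos"]);print("tool shift",M.T@d)
E
```

```text
7.75 [ 0.51605344 -0.04912563  0.29626304] 19.742470570092316 0.050863507076785365
(np.float64(259.7473041053469), np.float64(111.01776713110915))
[259.37402597 111.5987013 ] 770 [0.49402662 0.01159683 0.114     ]
tool shift [6.51918126e-02 1.88713873e-04 1.96264753e-01]
```

View pics/w3.png

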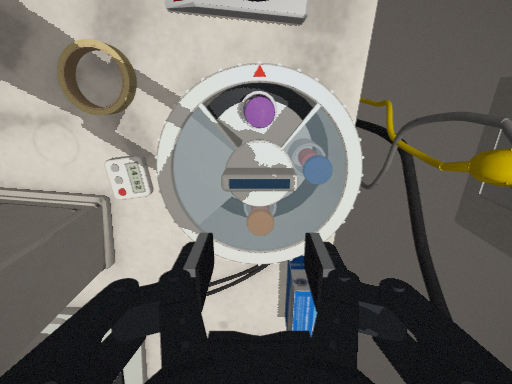

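The opening sits squarely over the purple cap at (259,111), with the arrow at (260,71) and the bar at (259,182). I'll move over the tube, descend and grip the cap.

Call:
servo_tool(
  targets=[
    {"tx": 3.2, "ty": 0, "tz": 0, "twist": 0, "claw": 0.59},
    {"tx": 3.25, "ty": 0, "tz": 0, "twist": 0, "claw": 0.59},
    {"tx": 0, "ty": 0, "tz": 4, "twist": 0, "claw": 0.59},
    {"tx": 0, "ty": 0, "tz": 5, "twist": 0, "claw": 0.59},
    {"tx": 0, "ty": 0, "tz": 0, "twist": 0, "claw": 0.59},
    {"tx": 0, "ty": 0, "tz": 0, "twist": 0, "claw": 0.59},
  ],
)

```text
time: 8.55
eef_pos: [0.4952, 0.0114, 0.2079]
eef_rot: [1.805, 2.569, 0.001]
ft_force: [0.7, 0.4, 1.1]
opening: 0.0506
finger_force: 0.0
```

```bash
python3 - <<'E'
from h import *
s=robot.state();M=R.from_rotvec(s["eef_rot"]).as_matrix()
print(s["eef_pos"],s["opening"],M.T@([.4942,.0121,.097]-np.array(s["eef_pos"])))
E
```

```text
[0.49521899 0.01137858 0.20786805] 0.05060274800835107 [ 0.0011214  -0.00091161  0.11086566]
```

Call:
servo_tool(
  targets=[
    {"tx": 0.08, "ty": -0.05, "tz": 3, "twist": 0, "claw": 0.59},
    {"tx": 0, "ty": 0, "tz": 3, "twist": 0, "claw": 0.59},
    {"tx": 0, "ty": 0, "tz": 2.5, "twist": 0, "claw": 0.59},
    {"tx": 0, "ty": 0, "tz": 1.6, "twist": 0, "claw": 0.59},
    {"tx": 0, "ty": 0, "tz": 1, "twist": 0, "claw": 0.59},
    {"tx": 0, "ty": 0, "tz": 0, "twist": 0, "claw": 0.59},
  ],
)

```text
time: 9.3
eef_pos: [0.4939, 0.0121, 0.0956]
eef_rot: [1.806, 2.57, 0.0]
ft_force: [-0.9, -0.4, 0.5]
opening: 0.0508
finger_force: 0.0
```

Call:
servo_tool(
  squeeze=30,
  targets=[
    {"tx": 0, "ty": 0, "tz": 0, "twist": 0, "claw": 0.42},
    {"tx": 0, "ty": 0, "tz": 0, "twist": 0, "claw": 0.36},
    {"tx": 0, "ty": 0, "tz": 0, "twist": 0, "claw": 0.3},
    {"tx": 0, "ty": 0, "tz": 0, "twist": 0, "claw": 0.3},
    {"tx": 0, "ty": 0, "tz": 0, "twist": 0, "claw": 0.3},
  ],
)

```text
time: 9.93
eef_pos: [0.4945, 0.012, 0.0964]
eef_rot: [1.805, 2.569, 0.002]
ft_force: [0.0, 0.5, 6.0]
opening: 0.0324
finger_force: 30.0
```

Cap gripped (32 mm, 30 N). Lift.

Call:
servo_tool(
  targets=[
    {"tx": 0, "ty": 0, "tz": -1.5, "twist": 0, "claw": 0.3},
    {"tx": 0, "ty": 0, "tz": -3, "twist": 0, "claw": 0.3},
    {"tx": 0, "ty": 0, "tz": -4, "twist": 0, "claw": 0.3},
    {"tx": 0, "ty": 0, "tz": -4, "twist": 0, "claw": 0.3},
    {"tx": 0, "ty": 0, "tz": -3, "twist": 0, "claw": 0.3},
    {"tx": 0, "ty": 0, "tz": -1.5, "twist": 0, "claw": 0.3},
    {"tx": 0, "ty": 0, "tz": 0, "twist": 0, "claw": 0.3},
    {"tx": 0, "ty": 0, "tz": 0, "twist": 0, "claw": 0.3},
  ],
)

```text
time: 10.92
eef_pos: [0.4924, 0.0123, 0.2635]
eef_rot: [-1.804, -2.568, 0.002]
ft_force: [-0.6, -0.4, -1.8]
opening: 0.0329
finger_force: 29.9
```

```bash
python3 - <<'E'
from meas import *
s=robot.state();M=R.from_rotvec(s["eef_rot"]).as_matrix()
print(s["eef_pos"],s["opening"],s["finger_force"],M.T@([.4295,.1846,.1405]-np.array(s["eef_pos"])))
w=robot.capture("wrist");t=robot.capture("top")
a=cv2.resize(t[120:255,105:285],(512,384),interpolation=cv2.INTER_CUBIC)
cv2.imwrite("pics/lift.png",cv2.resize(np.vstack([w,a]),None,fx=.75,fy=.75))
E
```

```text
[0.49236967 0.01226489 0.26353375] 0.03291997437718057 29.895544946193695 [ 0.18326806 -0.0003389   0.12329635]
```

View pics/lift.png

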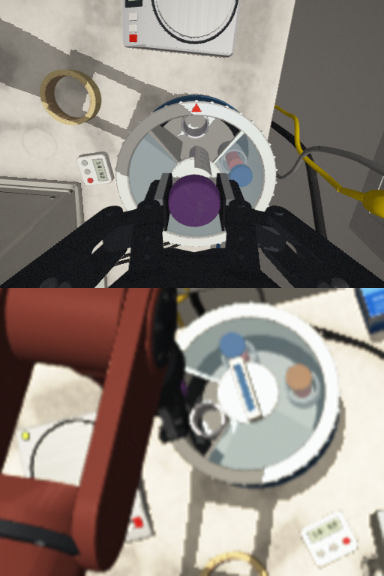

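The tube is held upright between the jaws (cap at (195,200)) and its sleeve is empty; the orange and blue tubes are still in place. I'll go halfway and re-measure the pan from the wrist camera.

Call:
servo_tool(
  targets=[
    {"tx": 2.5, "ty": 0, "tz": 0, "twist": 0, "claw": 0.3},
    {"tx": 4, "ty": 0, "tz": 0, "twist": 0, "claw": 0.3},
    {"tx": 2.5, "ty": 0, "tz": 0, "twist": 0, "claw": 0.3},
    {"tx": 0, "ty": 0, "tz": 0, "twist": 0, "claw": 0.3},
    {"tx": 0, "ty": 0, "tz": 0, "twist": 0, "claw": 0.3},
  ],
)

```text
time: 11.65
eef_pos: [0.4628, 0.0963, 0.2646]
eef_rot: [-1.805, -2.57, 0.002]
ft_force: [-0.7, -0.8, -1.1]
opening: 0.0329
finger_force: 29.9
```

```bash
python3 - <<'E'
from h import *
s=robot.state();M=R.from_rotvec(s["eef_rot"]).as_matrix()
c=robot.calibration("wrist");im=robot.capture("wrist");g=cv2.cvtColor(im,cv2.COLOR_BGR2GRAY)
C=np.array([.4295,.1846])
for it in range(3):
    w=[]
    for a in np.radians(np.arange(0,360,3)):
        pts=[[*(C+r*np.array([np.cos(a),np.sin(a)])),.05] for r in np.arange(.048,.068,.0005)]
        uv=np.float32([proj(c,p) for p in pts])
        if uv.min()<2 or uv[:,0].max()>509 or uv[:,1].max()>230: continue
        l=cv2.remap(g,uv[None,:,0],uv[None,:,1],cv2.INTER_LINEAR)[0];i=l.argmin()
        if l[i]<90:w.append(pts[i][:2])
    w=np.array(w)
    x=np.linalg.lstsq(np.c_[2*w,np.ones(len(w))],(w**2).sum(1),rcond=None)[0]
    C=x[:2];print(len(w),C,np.sqrt(x[2]+C@C))
im2=im.copy();cv2.circle(im2,tuple(int(k) for k in proj(c,[*C,.05])),3,(0,0,255),-1);cv2.imwrite("pics/pan.png",im2)
print(s["eef_pos"],M.T@([*C,.1405]-np.array(s["eef_pos"])))
E
```

```text
120 [0.42904015 0.18556485] 0.059664556300398526
120 [0.42913982 0.18543567] 0.05964296978830002
120 [0.42917558 0.18547471] 0.059705439685752155
[0.46283249 0.09634189 0.26460112] [ 0.09530626 -0.00126169  0.12407119]
```

View pics/pan.png

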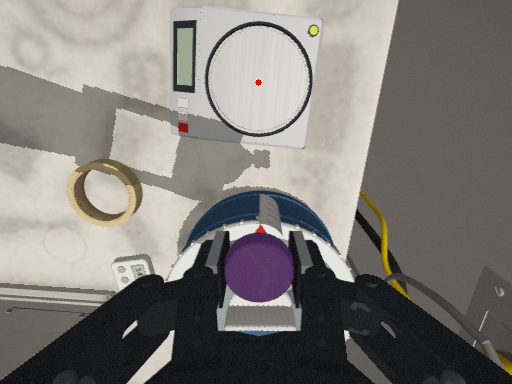

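The pan centre is at pixel (258,82), which gives (0.429, 0.185), within 1 mm of the top view. Moving over it and lowering.

Call:
servo_tool(
  targets=[
    {"tx": 2.5, "ty": -0.1, "tz": 0, "twist": 0, "claw": 0.3},
    {"tx": 4, "ty": 0, "tz": 0, "twist": 0, "claw": 0.3},
    {"tx": 2.5, "ty": 0, "tz": 0, "twist": 0, "claw": 0.3},
    {"tx": 0.5, "ty": 0, "tz": 1, "twist": 0, "claw": 0.3},
    {"tx": 0, "ty": 0, "tz": 3, "twist": 0, "claw": 0.3},
    {"tx": 0, "ty": 0, "tz": 3, "twist": 0, "claw": 0.3},
    {"tx": 0, "ty": 0, "tz": 2.5, "twist": 0, "claw": 0.3},
    {"tx": 0, "ty": 0, "tz": 1.5, "twist": 0, "claw": 0.3},
    {"tx": 0, "ty": 0, "tz": 0.7, "twist": 0, "claw": 0.3},
    {"tx": 0, "ty": 0, "tz": 0, "twist": 0, "claw": 0.3},
    {"tx": 0, "ty": 0, "tz": 0, "twist": 0, "claw": 0.3},
  ],
)

```text
time: 13.08
eef_pos: [0.4307, 0.186, 0.1494]
eef_rot: [1.805, 2.569, 0.002]
ft_force: [-0.7, -0.0, -0.3]
opening: 0.0327
finger_force: 29.9
```

Call:
servo_tool(
  targets=[
    {"tx": 0, "ty": 0, "tz": 0.2, "twist": 0, "claw": 0.3},
    {"tx": 0, "ty": 0, "tz": 0.1, "twist": 0, "claw": 0.3},
    {"tx": 0, "ty": 0, "tz": 0, "twist": 0, "claw": 0.3},
  ],
)

```text
time: 13.45
eef_pos: [0.4298, 0.1859, 0.1454]
eef_rot: [1.806, 2.571, 0.0]
ft_force: [0.4, 0.2, -0.5]
opening: 0.0328
finger_force: 29.9
```

Call:
servo_tool(
  targets=[
    {"tx": 0, "ty": 0, "tz": 0.15, "twist": 0, "claw": 0.3},
    {"tx": 0, "ty": 0, "tz": 0.1, "twist": 0, "claw": 0.3},
    {"tx": 0, "ty": 0, "tz": 0, "twist": 0, "claw": 0.3},
  ],
)

```text
time: 13.82
eef_pos: [0.4297, 0.1858, 0.1427]
eef_rot: [-1.806, -2.571, 0.0]
ft_force: [-1.2, 0.2, -0.8]
opening: 0.0328
finger_force: 29.9
```

Call:
servo_tool(
  targets=[
    {"tx": 0, "ty": 0, "tz": 0.1, "twist": 0, "claw": 0.3},
    {"tx": 0, "ty": 0, "tz": 0.05, "twist": 0, "claw": 0.3},
    {"tx": 0, "ty": 0, "tz": 0, "twist": 0, "claw": 0.3},
  ],
)

```text
time: 14.2
eef_pos: [0.4297, 0.1858, 0.1412]
eef_rot: [-1.806, -2.571, 0.0]
ft_force: [-0.4, 1.2, -0.4]
opening: 0.0331
finger_force: 29.9
```

Call:
servo_tool(
  targets=[
    {"tx": 0, "ty": 0, "tz": 0.05, "twist": 0, "claw": 0.3},
    {"tx": 0, "ty": 0, "tz": 0, "twist": 0, "claw": 0.3},
    {"tx": 0, "ty": 0, "tz": 0, "twist": 0, "claw": 0.3},
  ],
)

```text
time: 14.58
eef_pos: [0.4298, 0.1858, 0.1408]
eef_rot: [1.806, 2.571, -0.0]
ft_force: [0.3, 0.1, -1.2]
opening: 0.0329
finger_force: 29.9
```

Call:
servo_tool(
  targets=[
    {"tx": 0, "ty": 0, "tz": 0.05, "twist": 0, "claw": 0.3},
    {"tx": 0, "ty": 0, "tz": 0, "twist": 0, "claw": 0.3},
    {"tx": 0, "ty": 0, "tz": 0, "twist": 0, "claw": 0.3},
  ],
)

```text
time: 14.95
eef_pos: [0.4299, 0.1859, 0.1405]
eef_rot: [1.806, 2.571, 0.0]
ft_force: [-0.0, 0.3, 0.9]
opening: 0.033
finger_force: 30.0
```

Call:
servo_tool(
  targets=[
    {"tx": 0, "ty": 0, "tz": 0.05, "twist": 0, "claw": 0.3},
    {"tx": 0, "ty": 0, "tz": 0, "twist": 0, "claw": 0.3},
    {"tx": 0, "ty": 0, "tz": 0, "twist": 0, "claw": 0.3},
  ],
)

```text
time: 15.32
eef_pos: [0.4301, 0.1859, 0.1404]
eef_rot: [1.806, 2.57, 0.001]
ft_force: [-0.8, -0.6, 5.4]
opening: 0.0327
finger_force: 30.3
```

```bash
python3 - <<'E'
from h import *
for i in range(4):
    robot.capture("top");s=robot.state();print(s["eef_pos"],s["ft_force"])
E
```

```text
[0.4301025  0.18595167 0.14040731] [-1.50399975  0.07633675  5.26627693]
[0.43011805 0.18596732 0.14043847] [-1.30078447  0.58273468  4.21293349]
[0.43011146 0.1859414  0.14043755] [-2.01085648  0.17525124  5.33845534]
[0.43008716 0.18593612 0.14042014] [-0.62368461  0.34221645  5.15192602]
```

The tube is resting on the pan (about 5 N). I'll release gently and rise.

Call:
servo_tool(
  targets=[
    {"tx": 0, "ty": 0, "tz": 0, "twist": 0, "claw": 0.42},
    {"tx": 0, "ty": 0, "tz": 0, "twist": 0, "claw": 0.5},
    {"tx": 0, "ty": 0, "tz": 0, "twist": 0, "claw": 0.6},
    {"tx": 0, "ty": 0, "tz": 0, "twist": 0, "claw": 0.65},
    {"tx": 0, "ty": 0, "tz": 0, "twist": 0, "claw": 0.65},
  ],
)

```text
time: 16.15
eef_pos: [0.4297, 0.1858, 0.1397]
eef_rot: [-1.806, -2.571, 0.0]
ft_force: [-0.1, -0.5, 0.6]
opening: 0.0556
finger_force: 0.0
```

Call:
servo_tool(
  targets=[
    {"tx": 0, "ty": 0, "tz": -1, "twist": 0, "claw": 0.65},
    {"tx": 0, "ty": 0, "tz": -3, "twist": 0, "claw": 0.65},
    {"tx": 0, "ty": 0, "tz": -5, "twist": 0, "claw": 0.65},
    {"tx": 0, "ty": 0, "tz": -5, "twist": 0, "claw": 0.7},
    {"tx": 0, "ty": 0, "tz": -2, "twist": 0, "claw": 1},
    {"tx": -3, "ty": 0, "tz": 0, "twist": 0, "claw": 1},
    {"tx": -6, "ty": 0, "tz": 0, "twist": 0.1, "claw": 1},
  ],
)

```text
time: 17.02
eef_pos: [0.4608, 0.1017, 0.3016]
eef_rot: [1.929, 2.477, 0.004]
ft_force: [1.0, -0.6, 0.6]
opening: 0.0859
finger_force: 0.0
```

```bash
python3 - <<'E'
from meas import *
s=robot.state();M=R.from_rotvec(s["eef_rot"]).as_matrix()
c=robot.calibration("wrist");im=robot.capture("wrist");cv2.imwrite("pics/w4.png",im)
print(s["eef_pos"],M[:,1],proj(c,[.43,.1855,.158]),s["joints"])
hsv=cv2.cvtColor(im,cv2.COLOR_BGR2HSV);u,v=map(int,proj(c,[.43,.1855,.158]))
r=blob(hsv,(120,40,40),(165,255,255),(max(u-60,0),max(v-60,0),u+60,v+60))
if r: print(r[0],r[1],ray(c,*r[0],.158))
print("to grip",M.T@(np.array([.517,-.0495,.146])-s["eef_pos"]))
E
```

```text
[0.46075243 0.10166495 0.30155749] [0.96950665 0.24504295 0.00328774] (np.float64(249.02756700933256), np.float64(85.98337666202289)) [ 6.78390629e-02 -1.67327720e-01  1.89448075e+00  6.83511879e-04
  1.41122069e+00 -1.79833961e-01]
[248.70257388  85.92850334] 1049 [0.42969921 0.18547266 0.158     ]
to grip [-0.16035314  0.01697905  0.15559995]
```

View pics/w4.png

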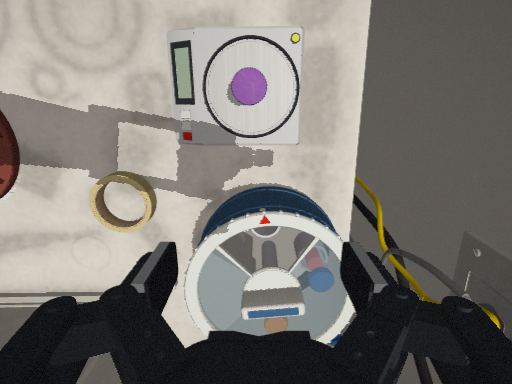

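The purple tube stands upright in the middle of the pan: cap at (249,86), within about 1 mm of centre. Now back to the grip bar.

Call:
servo_tool(
  targets=[
    {"tx": -5.3, "ty": 0.55, "tz": 0, "twist": 0, "claw": 1},
    {"tx": -5.3, "ty": 0.55, "tz": 0, "twist": 0, "claw": 1},
    {"tx": -5.3, "ty": 0.55, "tz": 0, "twist": 0, "claw": 1},
    {"tx": 0, "ty": 0, "tz": 0, "twist": 0.18, "claw": 1},
    {"tx": 0, "ty": 0, "tz": 0, "twist": 0.18, "claw": 1},
    {"tx": 0, "ty": 0, "tz": 0, "twist": 0.18, "claw": 1},
    {"tx": 0, "ty": 0, "tz": 0, "twist": 0.18, "claw": 1},
    {"tx": 0, "ty": 0, "tz": 0, "twist": 0.18, "claw": 1},
    {"tx": 0, "ty": 0, "tz": 0, "twist": 0.18, "claw": 1},
    {"tx": 0, "ty": 0, "tz": 0, "twist": 0.18, "claw": 1},
    {"tx": 0, "ty": 0, "tz": 0, "twist": 0.18, "claw": 1},
    {"tx": 0, "ty": 0, "tz": 0, "twist": 0, "claw": 1},
  ],
)

```text
time: 18.58
eef_pos: [0.5151, -0.0489, 0.3004]
eef_rot: [3.085, 0.592, 0.001]
ft_force: [-0.8, -0.3, -0.0]
opening: 0.0854
finger_force: 0.0
```

Call:
servo_tool(
  targets=[
    {"tx": 0, "ty": 0, "tz": 3, "twist": 0, "claw": 1},
    {"tx": 0, "ty": 0, "tz": 3, "twist": 0, "claw": 1},
    {"tx": 0, "ty": 0, "tz": 0, "twist": 0, "claw": 1},
    {"tx": 0, "ty": 0, "tz": 0, "twist": 0, "claw": 1},
  ],
)

```text
time: 19.08
eef_pos: [0.5157, -0.0491, 0.2411]
eef_rot: [3.085, 0.59, 0.002]
ft_force: [-0.1, 0.0, 0.8]
opening: 0.0852
finger_force: 0.0
```

```bash
cat > g.py <<'E'
from h import *
s=robot.state();M=R.from_rotvec(s["eef_rot"]).as_matrix();y=M[:,1]
print(s["time"],s["eef_pos"],np.degrees(np.arctan2(y[1],y[0])),"to grip",M.T@(np.array([.517,-.0495,.146])-s["eef_pos"]),s["joints"][5])
E
python3 g.py
```

```text
19.075 [ 0.51570625 -0.04913634  0.24109484] -68.33380970210706 to grip [0.00093712 0.00072234 0.09509698] 0.9621324242683422
```

Call:
servo_tool(
  targets=[
    {"tx": 0.08, "ty": 0.07, "tz": 3, "twist": 0.029, "claw": 1},
    {"tx": 0, "ty": 0, "tz": 4, "twist": 0, "claw": 1},
    {"tx": 0, "ty": 0, "tz": 2.4, "twist": 0, "claw": 1},
    {"tx": 0, "ty": 0, "tz": 0, "twist": 0, "claw": 1},
    {"tx": 0, "ty": 0, "tz": 0, "twist": 0, "claw": 0.4},
    {"tx": 0, "ty": 0, "tz": 0, "twist": 0, "claw": 0.3},
  ],
)

```text
time: 19.82
eef_pos: [0.5177, -0.0498, 0.1481]
eef_rot: [3.092, 0.544, 0.006]
ft_force: [0.7, -0.6, 0.1]
opening: 0.0516
finger_force: 0.0
```

Call:
servo_tool(
  squeeze=50,
  targets=[
    {"tx": 0, "ty": 0, "tz": 0, "twist": 0, "claw": 0},
    {"tx": 0, "ty": 0, "tz": 0, "twist": 0, "claw": 0},
    {"tx": 0, "ty": 0, "tz": 0, "twist": 0, "claw": 0},
    {"tx": 0, "ty": 0, "tz": 0, "twist": 0, "claw": 0},
    {"tx": 0, "ty": 0, "tz": 0, "twist": 0, "claw": 0},
  ],
)

```text
time: 20.45
eef_pos: [0.5166, -0.0496, 0.1468]
eef_rot: [3.093, 0.543, 0.002]
ft_force: [-1.6, -0.8, 4.7]
opening: 0.017
finger_force: 50.9
```

Call:
servo_tool(
  targets=[
    {"tx": 0, "ty": 0, "tz": 0, "twist": -0.1, "claw": 0},
    {"tx": 0, "ty": 0, "tz": 0, "twist": -0.17, "claw": 0},
    {"tx": 0, "ty": 0, "tz": 0, "twist": -0.17, "claw": 0},
    {"tx": 0, "ty": 0, "tz": 0, "twist": -0.17, "claw": 0},
    {"tx": 0, "ty": 0, "tz": 0, "twist": -0.17, "claw": 0},
    {"tx": 0, "ty": 0, "tz": 0, "twist": -0.17, "claw": 0},
    {"tx": 0, "ty": 0, "tz": 0, "twist": -0.17, "claw": 0},
    {"tx": 0, "ty": 0, "tz": 0, "twist": -0.17, "claw": 0},
    {"tx": 0, "ty": 0, "tz": 0, "twist": -0.17, "claw": 0},
    {"tx": 0, "ty": 0, "tz": 0, "twist": -0.1, "claw": 0},
    {"tx": 0, "ty": 0, "tz": 0, "twist": 0, "claw": 0},
    {"tx": 0, "ty": 0, "tz": 0, "twist": 0, "claw": 0},
  ],
)

```text
time: 21.95
eef_pos: [0.5167, -0.0496, 0.1468]
eef_rot: [1.816, 2.562, 0.0]
ft_force: [-1.1, -0.2, 6.3]
opening: 0.017
finger_force: 50.8
```

```bash
python3 g.py
```

```text
21.95 [ 0.5166643  -0.04964629  0.14677702] 19.33457402652389 to grip [2.76324298e-05 3.64412623e-04 7.77367015e-04] -0.56824945665802
```

0.9° short; trim, release and rise.

Call:
servo_tool(
  targets=[
    {"tx": 0, "ty": 0, "tz": 0, "twist": -0.016, "claw": 0},
    {"tx": 0, "ty": 0, "tz": 0, "twist": 0, "claw": 0},
    {"tx": 0, "ty": 0, "tz": 0, "twist": 0, "claw": 0},
  ],
)

```text
time: 22.32
eef_pos: [0.5166, -0.0497, 0.1468]
eef_rot: [1.796, 2.576, 0.0]
ft_force: [-1.5, 0.0, 5.1]
opening: 0.0171
finger_force: 50.8
```

```bash
python3 g.py
```

```text
22.325 [ 0.5166373  -0.04965653  0.14675723] 20.225993996428056 to grip [2.21323170e-05 3.93718034e-04 7.57595533e-04] -0.5839162888106773
```

Call:
servo_tool(
  targets=[
    {"tx": 0, "ty": 0, "tz": 0, "twist": 0, "claw": 1},
    {"tx": 0, "ty": 0, "tz": 0, "twist": 0, "claw": 1},
    {"tx": 0, "ty": 0, "tz": 0, "twist": 0, "claw": 1},
    {"tx": 0, "ty": 0, "tz": 0, "twist": 0, "claw": 1},
    {"tx": 0, "ty": 0, "tz": -3, "twist": 0, "claw": 1},
    {"tx": 0, "ty": 0, "tz": -5, "twist": 0, "claw": 1},
    {"tx": 0, "ty": 0, "tz": -5, "twist": 0, "claw": 1},
    {"tx": 0, "ty": 0, "tz": -5, "twist": 0, "claw": 1},
    {"tx": -3, "ty": 0, "tz": -2, "twist": 0, "claw": 1},
    {"tx": 0, "ty": 0, "tz": 0, "twist": 0, "claw": 1},
    {"tx": 0, "ty": 0, "tz": 0, "twist": 0, "claw": 1},
  ],
)

```text
time: 23.7
eef_pos: [0.5256, -0.0771, 0.3444]
eef_rot: [-1.796, -2.575, 0.0]
ft_force: [0.1, 1.2, -0.7]
opening: 0.0854
finger_force: 0.0
```

```bash
python3 g.py; python3 - <<'E'
from meas import *
c=robot.calibration("wrist");im=robot.capture("wrist");cv2.imwrite("pics/w5.png",im);hsv=cv2.cvtColor(im,cv2.COLOR_BGR2HSV)
P={}
for n,lo,hi,p in [("orange",(3,60,60),(20,255,255),(.5395,-.111,.114)),("blue",(100,80,60),(119,255,255),(.579,-.026,.114)),
 ("arrow",(0,110,110),(4,255,255),(.418,-.086,.129)),("redmark",(0,110,60),(6,255,255),(.4125,-.088,.06))]:
    u,v=map(int,proj(c,p));print(n,u,v)
    r=blob(hsv,lo,hi,(max(u-16,0),max(v-16,0),u+16,v+16))
    if r: q=ray(c,*r[0],p[2]);d=q-[.5165,-.0493,0];print(r[0],r[1],q.round(4),np.degrees(np.arctan2(d[1],d[0])),np.hypot(*d[:2]))
t=robot.capture("top")
a=cv2.resize(t[120:255,105:285],(512,384),interpolation=cv2.INTER_CUBIC)
cv2.imwrite("pics/end.png",cv2.resize(np.vstack([im,a]),None,fx=.78,fy=.78))
E
```

```text
23.7 [ 0.5256469  -0.07705384  0.34444417] 20.206498576531093 to grip [0.02845585 0.00175004 0.19849754] -0.6307198224598138
orange 260 188
[260.2575406  188.11832947] 431 [ 0.539  -0.1111  0.114 ] -69.97722199102886 0.06572298698354166
blue 312 138
[312.18339768 139.21428571] 518 [ 0.5785 -0.0266  0.114 ] 20.084104987081297 0.06597770316650009
arrow 175 140
[174.73913043 141.5       ] 46 [ 0.4178 -0.0868  0.129 ] -159.19185976935705 0.10554886200270165
redmark 184 134
[174.73913043 141.5       ] 46 [ 0.4019 -0.1031  0.06  ] -154.86640016076797 0.12663283245751797
```

View pics/end.png

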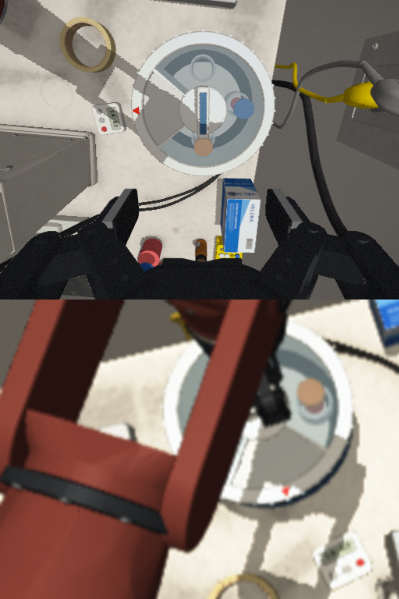

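The opening is centred over the foam pad: the arrow is at 200.8° and the tool angle was 200.2° at release, against about 200.1° for the pad. The orange and blue tubes are in their sleeves and nothing else was disturbed. Handing in.

```bash
python3 -c "
from bench import robot
print(robot.close_job())"
```

```text
the job is handed in; nothing more can be done
None
```

The job is handed in: the purple tube stands upright in the middle of the pan, the cover is closed over the foam pad to within about 1°, and the other two tubes are still in the cooler.

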